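Load the film reel on the lift rod and lift the rod out of its loading stand

ROBOT

A 7-joint arm with a two-finger parallel gripper is mounted at the origin on the work surface; the furniture and walls round the work are solid. World frame = base frame: x ahead of the robot, y to its left, z up, the work surface at z = 0. Lengths are in m, angles in rad, forces in N, time in s.
With the tool pointing down it reaches from about 0.4 to 0.875 m from the base axis. Payload 6.5 kg.
Tool frame: the origin (TCP) lies at the very end of the fingers, on their centre line; the grasp point (between the pads) lies 19 mm behind it; y points along the fingers, x is the direction in which the jaws open and shut, and the axes are right-handed (so a half turn about y gives the same grasp; the last joint's range is limited). The gripper opens to 88 mm and grips with 3 to 60 N. Pads are 18 mm wide; open, the fingers measure 123 mm over their backs; the gripper's body (75 mm by 187 mm) begins 45 mm behind the grasp point.
Start: joints at [-1.249, 0.536, -0.004, 1.538, 0.003, 1.067, -0.071], TCP at [0.246, 0.602, 0.239] pointing down, gripper open.
Joint ranges: [-2.7, 2.7], [-0.37, 2.16], [-1.27, 1.26], [0.24, 2.4], [-1.31, 4.45], [0.19, 1.91], [-2.76, 2.76]. Speed limits (rad/s): [2.39, 2.39, 3.14, 3.14, 3.14, 3.14, 3.14].

INTERFACE

Orientations are given as a unit quaternion [w, x, y, z].
In Python, from station import bot gives the robot as it stands.
- The arm moves only by the tool apply_moves, never from a script. Its argument "plan" is a list that holds one entry, the list of rows, each a list of 6 numbers: the shift along the tool's x, y, z in mm, then the turn, a rotation vector about the tool's x, y, z in rad. A call has 1 to 20 rows; each row shifts and turns the commanded pose from where the row before left it, along the tool's axes as they then stand; what a row does not reach is not made up. A row lasts 1/8 s, in which the tool goes at most 62.5 mm and 10.7 degrees, less where a joint would pass 70% of its speed; a pose out of reach is approached as far as the arm can. A call is refused whole if a number of a shift passes 62.5 or a number of a turn 0.188, either way. A call with a gripper value outside its range is refused whole. "grip" is the finger opening in mm, from 0 to 88.1, set as the call begins (left out, the last holds). The fingers move at their own pace and stop on an object; the grip force is fixed at half the most. Time passes only in rows, so rows that do not move let the fingers close. It gives the time, the measured TCP pose, the force and the opening at its end, in the units of the state.
- bot.read_state(): the state, without advancing time (a new reading comes with each control period).
- bot.snapshot(name): name is "scene" or "top" or "wrist"; returns (picture, depth): 384x512x3 uint8, red, green, blue; 384x512 float32, m along the optical axis (not along the pixel's ray), 0 where there is no reading.
- bot.calibration(name): a dict with "fx", "fy", "cx", "cy" (pixels), "camera_from_world" (4x4, takes a point from world to camera coordinates). Camera axes: x right, y down, z forward; pixel columns grow to the right and rows downward; lengths in m; the calibration is good to about 2 mm. A picture is of the moment at which its call begins: read the wrist's pose just before it. calibration takes no time and is no camera call; for the wrist camera it gives the pose at the moment of the call.
- bot.finish_job(): hands the job in, once; it reports no verdict.
The state is a dict: "time": time; "joint_pos": joint angles; "dq": joint speeds; "joint_efforts": joint torques, N m; "tool_pos": TCP position; "tcp_rot": TCP orientation; "ft_force": force on the tool from outside, world axes, zero at the start; "wrist_torque": the same for the moment, N m; "finger_gap": finger opening in m.
Only numpy, scipy, OpenCV 4.12 (cv2) and the standard library are available. Lean on these libraries where they do the work, as an engineer would, in place of code of your own. Each camera call takes 0.05 s, during which the arm holds its last target.

TASK

Slide the steel film reel down over the upright lift rod until it sits on the rod's round seat, while the rod is still locked in its loading stand. Then pinch the two side catches at the rod's head together to unlock it and lift the rod with the reel straight up, at least 10 cm out of the stand, leaving everything else where it stands. Finish while holding the loaded rod up there, upright and still, with the catches still pinched.

Things in the scene. Friction and masses are not known exactly. Their poses are not given: they have to be found in the camera images.
- reel_center (a point): Centre (half-way up) of the loose film reel: wire-spiral steel drum, 66 mm diameter, 40 mm high, with a 34.5 mm round bore right through it; stands flat, axis (z) upright; 0.08 to 0.14 kg. Grip it from above across its 66 mm rim, by its upper half: the rod's head stands 29 mm above the top of the seated reel and must not meet the gripper's body.
- rod: White lift rod (0.21 kg), locked upright in the loading stand. Origin on its axis at the underside of its round seat, z up. Above the origin: seat 60 mm diameter, 0 to 5 mm; column 27 mm diameter up to 47 mm; flat head 7 mm thick along y, 20 mm wide along x, up to 64 mm, between two catch pads (+y and -y) that end at 74 mm. Four legs reach 13 mm below. Locked, it has 1.5 mm play and can turn.
- rod_pinch (a point): Point on the rod's axis between the two catch pads, 60 mm above the rod's origin: pinch here along the rod's y axis. The pads are 12 mm wide (along x), flat from 48 to 68 mm above the rod's origin (top of the seated reel: 45 mm), their tips above bent inward. At rest they lean outward, 22 mm over their outsides at the bottom, 28 mm at 68 mm; fully pinched they are parallel, 17 mm apart outside.
- catch_left (a joint): Rocker catch on the rod's +y side, in rad: 0 at rest (its tooth hooks 2.5 mm under the lip of the stand's post), 0.135 fully pinched; free of the lip from about 0.08. A spring drives it back; pressing a pad fully in takes about 9 N at mid-pad.
- catch_right (a joint): The same on the rod's -y side; both must be pinched in for the rod to come off.
- stand: The loading stand, fixed on the worktop: dark round foot 110 mm in diameter and 10 mm high with a short lipped metal post (lip 28 mm in diameter, top at 30 mm). Origin at the centre of its underside, z up. The rod's origin is 30 mm above it while it is locked.
- tank_1: Bystander: small steel developing tank, 70 mm in diameter, 91 mm high; origin at the centre of its underside.
- tape_roll: Bystander: roll of pale tape lying flat, 96 mm in diameter, 24 mm high; origin at the centre of its underside.
- cassette_1: Bystander: film cassette standing upright, 25 x 28 x 51 mm; origin at the centre of its underside.
- rod_seat (a point): Point on the rod's axis at the top of its seat, 5 mm above the rod's origin: the underside of the loaded reel rests here, its centre 25 mm above the rod's origin, centred by a boss 32 mm in diameter and 4 mm high with a cone above it up to the column.
There are look-alikes about, which are no part of the job. Leave any orange or pink look-alike of the stand alone.

How it is judged:
By the outcome, as a careful person would: the job done as asked, in the order asked, and still so for the second after the job is handed in, while the arm keeps its last pose, push and grip.
It also fails if it takes over 48 s, if anything falls off the work surface, if the arm or the gripper's body presses on something with over 40 N, if the wrist force passes 120 N, or if a joint passes its speed limit or range.

## Working session

There is one attempt and no reset: what is moved stays moved. The work goes in short steps, Python scripts to look and compute and a tool call to move; the robot and the scene stay as the last step left them, time stands still between calls to the robot, and variables do not carry over. Pictures are saved under pics/ and viewed, and the job is handed in when it is done.

Besides the shell and the picture viewer there is one more tool, called after "Call:" as name([rows], argument=value, ...), one row to a line, values as JSON. apply_moves: Moves the arm, as the interface text tells. Its arguments: {"type":"object","properties":{"plan":{"type":"array","items":{"type":"array","items":{"type":"array","items":{"type":"number"}}}},"grip":{"type":"number"}},"required":["plan"]}

```bash
mkdir -p pics; ls; cat > h.py <<'E'
import numpy as np, cv2
from station import bot
def snap(n,f):
    T=bot.calibration(n); s=bot.read_state(); p,d=bot.snapshot(n)
    cv2.imwrite('pics/'+f+'.png',p[:,:,::-1]); np.savez('pics/'+f+'.npz',p=p,d=d,T=T['camera_from_world'],k=[T['fx'],T['fy'],T['cx'],T['cy']])
    return p,d,T
def load(f):
    z=np.load('pics/'+f+'.npz'); return z['p'],z['d'],z['T'],z['k']
def ray(f,u,v,h):
    _,_,T,k=load(f); R=T[:3,:3];t=T[:3,3]; c=-R.T@t
    r=R.T@np.array([(u-k[2])/k[0],(v-k[3])/k[1],1]); return c+r*(h-c[2])/r[2]
def cloud(f):
    p,d,T,k=load(f); v,u=np.mgrid[:d.shape[0],:d.shape[1]]
    X=np.stack([(u-k[2])/k[0]*d,(v-k[3])/k[1]*d,d],-1); R=T[:3,:3];t=T[:3,3]
    W=(X-t)@R; W[d==0]=np.nan; return W
E
python3 - <<'E'
from h import *
for n in ['scene','top','wrist']: 
    p,d,T=snap(n,n+'0'); R=np.array(T['camera_from_world']); print(n,T['fx'],-R[:3,:3].T@R[:3,3])
s=bot.read_state(); print(s)
E
```

```text
pics
scene 364.3778939920854 [-0.05568167  0.42054292  0.54885228]
top 432.8373062974061 [0.3440095  0.06088988 1.13081618]
wrist 339.4239673696398 [0.17439756 0.63105209 0.38480799]
{'time': 0.15, 'joint_pos': array([-1.24922564,  0.53697609, -0.00446038,  1.53859072,  0.00260756,
        1.06732789, -0.07120634]), 'dq': array([ 0.00033274, -0.00325134, -0.00164586, -0.00135227, -0.0001673 ,
       -0.00172173, -0.00029047]), 'joint_efforts': array([ 1.81390726e-03, -5.71328223e+01,  9.91707556e-01, -2.51823968e+01,
       -5.63315128e-02,  1.52681168e-02,  1.26937730e-04]), 'tool_pos': array([0.24560478, 0.60132008, 0.23807217]), 'tcp_rot': array([-0.58666845,  0.58723281,  0.3939595 , -0.39468174]), 'ft_force': array([0.14772046, 0.91954524, 0.00465216]), 'wrist_torque': array([-0.00989544, -0.02629949, -0.01429708]), 'finger_gap': 0.088080922943461}
```

View pics/scene0.png

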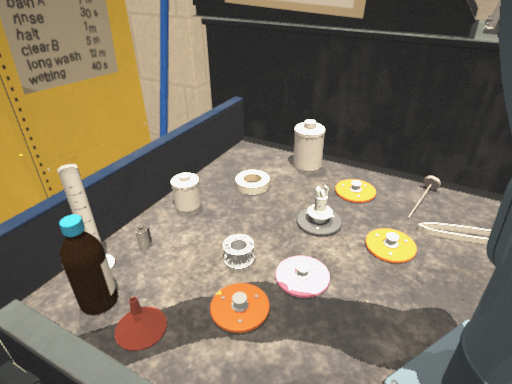

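View pics/top0.png

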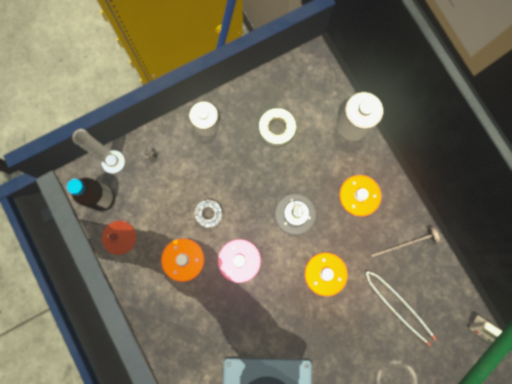

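View pics/wrist0.png

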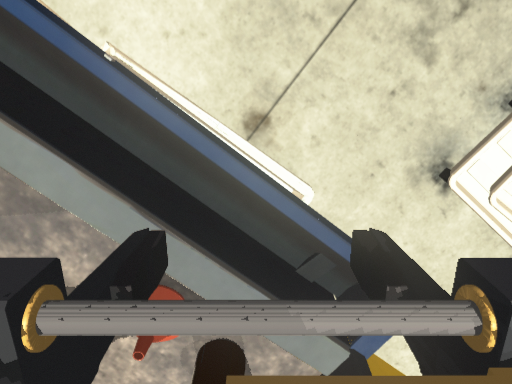

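```bash
python3 - <<'E'
from h import *
from scipy.spatial.transform import Rotation as Ro
s=bot.read_state();q=s['tcp_rot'];print(Ro.from_quat([q[1],q[2],q[3],q[0]]).as_matrix().round(3))
E
```

```text
[[ 0.378 -0.    -0.926]
 [ 0.926 -0.001  0.378]
 [-0.001 -1.    -0.   ]]
```

The scene view shows the reel at (239,250), and the grey stand with the white rod at (319,215). Around them are the pink and orange look-alikes, tank, tape and cassette. In the top view the reel is at (208,213) and the rod at (296,212). Next I measure.

```bash
python3 - <<'E'
from h import *
for n,pts in [('top0',[(208,213),(296,212),(240,261),(182,260),(152,155),(203,115),(277,126),(267,370),(94,193),(118,237)]),('scene0',[(239,250),(319,215),(321,196)])]:
    W=cloud(n)
    for u,v in pts: print(n,u,v,W[v,u].round(3),ray(n,u,v,0.04).round(3))
W=cloud('top0'); p=load('top0')[0]
# heights map near reel and rod
for nm,(u,v),R in [('reel',(208,213),22),('rod',(296,212),30)]:
    w=W[v-R:v+R,u-R:u+R].reshape(-1,3); w=w[~np.isnan(w[:,0])]
    for lo,hi in [(.006,.016),(.016,.028),(.028,.045),(.045,.07),(.07,.09),(.09,.11)]:
        m=w[(w[:,2]>lo)&(w[:,2]<hi)]
        if len(m)>3:
            c,r=cv2.minEnclosingCircle(m[:,:2].astype(np.float32)); print(nm,lo,hi,len(m),m.mean(0).round(4),np.round(c,4),round(r,4),np.ptp(m,axis=0).round(3))
for n,b in [('top0',(150,150,200,130)),('scene0',(200,160,180,120))]:
    x,y,w,h=b; im=cv2.imread(f'pics/{n}.png')[y:y+h,x:x+w]; cv2.imwrite(f'pics/{n}_c.png',cv2.resize(im,None,fx=4,fy=4,interpolation=cv2.INTER_CUBIC))
E
```

```text
top0 208 213 [0.468 0.16  0.001] [0.464 0.157 0.04 ]
top0 296 212 [ 0.468 -0.062  0.078] [ 0.472 -0.066  0.04 ]
top0 240 261 [0.346 0.072 0.031] [0.346 0.072 0.04 ]
top0 182 260 [0.345 0.218 0.026] [0.345 0.216 0.04 ]
top0 152 155 [0.611 0.307 0.037] [0.61  0.307 0.04 ]
top0 203 115 [0.706 0.175 0.086] [0.721 0.18  0.04 ]
top0 277 126 [ 0.71  -0.017  0.001] [ 0.697 -0.015  0.04 ]
top0 267 370 [ 0.082 -0.001  0.009] [0.089 0.    0.04 ]
top0 94 193 [0.492 0.412 0.141] [0.507 0.447 0.04 ]
top0 118 237 [0.397 0.378 0.044] [0.398 0.379 0.04 ]
scene0 239 250 [0.48  0.15  0.007] [0.447 0.166 0.04 ]
scene0 319 215 [ 0.46  -0.054  0.035] [ 0.455 -0.05   0.04 ]
scene0 321 196 [ 0.469 -0.063  0.08 ] [ 0.514 -0.104  0.04 ]
reel 0.006 0.016 17 [0.4663 0.1581 0.0122] [0.4617 0.1514] 0.024 [0.038 0.039 0.009]
reel 0.016 0.028 9 [0.4712 0.1668 0.0224] [0.4629 0.1616] 0.0254 [0.028 0.047 0.009]
reel 0.028 0.045 319 [0.4655 0.1576 0.0385] [0.465  0.1571] 0.0329 [0.064 0.064 0.016]
rod 0.006 0.016 852 [ 0.4698 -0.0663  0.0095] [ 0.4887 -0.079 ] 0.0747 [0.108 0.139 0.009]
rod 0.028 0.045 300 [ 0.4701 -0.066   0.0349] [ 0.4717 -0.0678] 0.03 [0.059 0.059 0.015]
rod 0.045 0.07 21 [ 0.4642 -0.0611  0.058 ] [ 0.469  -0.0645] 0.0133 [0.02  0.021 0.024]
rod 0.07 0.09 52 [ 0.4689 -0.067   0.0792] [ 0.4718 -0.067 ] 0.0135 [0.023 0.022 0.017]
rod 0.09 0.11 49 [ 0.4721 -0.0673  0.0979] [ 0.4719 -0.0679] 0.0141 [0.016 0.027 0.017]
```

```bash
sleep 1
```

```text
(no output)
```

View pics/top0_c.png

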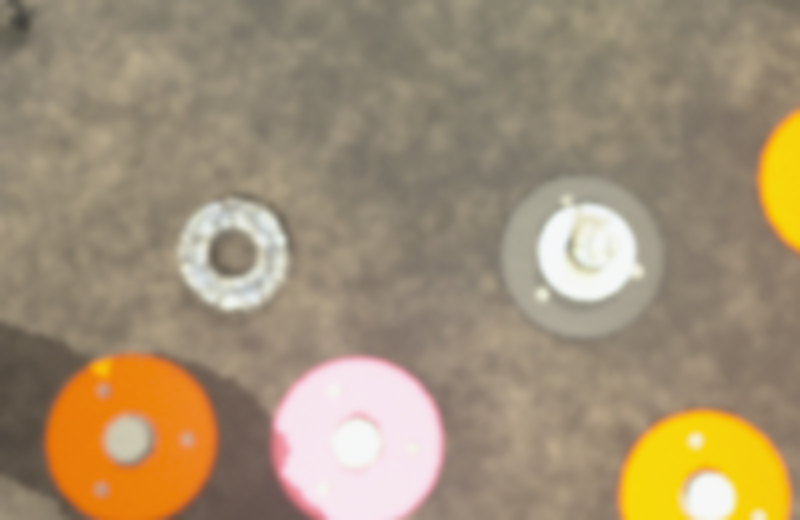

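View pics/scene0_c.png

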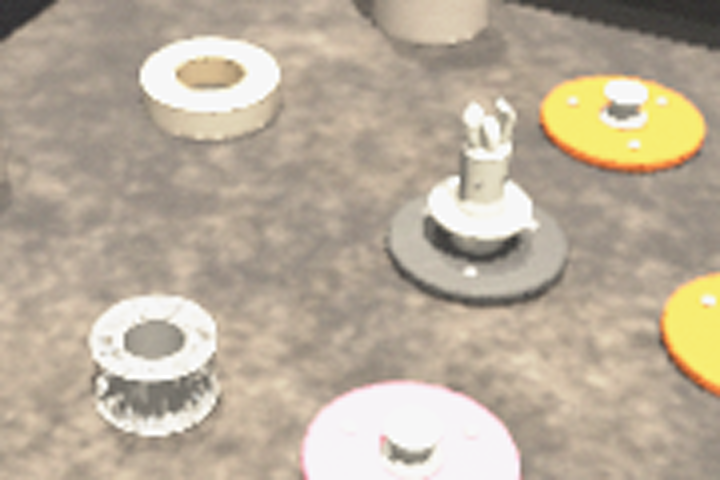

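```bash
cat >> h.py <<'E'
from scipy.spatial.transform import Rotation as Ro
def pose():
    s=bot.read_state();q=s['tcp_rot'];return s['tool_pos'],Ro.from_quat([q[1],q[2],q[3],q[0]]).as_matrix()
def Rdown(a): # tool x at world angle a, y down
    x=np.array([np.cos(a),np.sin(a),0]);y=np.array([0,0,-1.]);return np.stack([x,y,np.cross(x,y)],1)
def plan(tgt,a,n):
    p,R=pose(); Rt=Rdown(a) if a is not None else R
    rv=Ro.from_matrix(R.T@Rt).as_rotvec()/n; d=(np.array(tgt)-p)/n
    for i in range(n):
        print([*(R.T@d*1000).round(1).tolist(),*rv.round(3).tolist()]); R=R@Ro.from_rotvec(rv).as_matrix()
def st():
    p,R=pose(); s=bot.read_state(); print('t',s['time'],'p',p.round(4),'ang',np.degrees(np.arctan2(R[1,0],R[0,0])).round(2),'down',R[:,1].round(3),'F',s['ft_force'].round(1),'gap',round(s['finger_gap'],4),'q',s['joint_pos'].round(2))
E
python3 -c "
from h import *
plan([.465,.1575,.17],np.radians(18.7),10)
c=bot.calibration('wrist');p,R=pose();T=c['camera_from_world'];q=T@np.r_[p,1];print(q,c['fx']*q[0]/q[2]+c['cx'],c['fy']*q[1]/q[2]+c['cy']);print((T[:3,:3]@R).round(3))"
```

```text
[-32.8, 6.9, -37.1, 0.0, 0.086, -0.0]
[-29.5, 6.8, -39.8, 0.0, 0.086, -0.0]
[-26.0, 6.8, -42.1, 0.0, 0.086, -0.0]
[-22.3, 6.8, -44.2, 0.0, 0.086, -0.0]
[-18.4, 6.8, -46.0, 0.0, 0.086, -0.0]
[-14.4, 6.8, -47.4, 0.0, 0.086, -0.0]
[-10.3, 6.8, -48.4, 0.0, 0.086, -0.0]
[-6.1, 6.8, -49.1, 0.0, 0.086, -0.0]
[-1.9, 6.8, -49.5, 0.0, 0.086, -0.0]
[2.3, 6.8, -49.5, 0.0, 0.086, -0.0]
[-4.78109618e-04  2.96926236e-02  1.63212228e-01  1.00000000e+00] 257.6381540973856 245.98583941152197
[[ 1.    -0.    -0.   ]
 [-0.    -0.299 -0.954]
 [ 0.     0.954 -0.299]]
```

Call:
apply_moves([
  [[-33,7,-37,0,0.086,0],[-29.5,7,-40,0,0.086,0],[-26,7,-42,0,0.086,0],[-22.3,7,-44,0,0.086,0],[-18.4,7,-46,0,0.086,0],[-14.4,7,-47.4,0,0.086,0],[-10.3,7,-48.4,0,0.086,0],[-6,7,-49,0,0.086,0],[-2,7,-49.5,0,0.086,0],[2,7,-49.5,0,0.086,0],[0,0,0,0,0,0],[0,0,0,0,0,0]],
], grip=88)

```text
time: 1.65
tool_pos: [0.4637, 0.1581, 0.1687]
tcp_rot: [0.698, -0.698, -0.114, 0.114]
ft_force: [-0.2, 0.3, 0.1]
finger_gap: 0.088
```

```bash
python3 - <<'E'
from h import *
st(); snap('wrist','w1')
for n in ['w1']:
    W=cloud(n)
    m=W.reshape(-1,3); m=m[~np.isnan(m[:,0])]
    k=m[(abs(m[:,2]-.039)<.006)&(np.hypot(m[:,0]-.465,m[:,1]-.157)<.045)]
    print(len(k),k.mean(0),cv2.minEnclosingCircle(k[:,:2].astype(np.float32)))
E
```

```text
t 1.65 p [0.4637 0.1581 0.1687] ang 18.57 down [-0.  0. -1.] F [-0.2  0.3  0.1] gap 0.088 q [-0.66  0.37  0.29  2.03 -0.16  0.76  0.05]
2797 [0.46565624 0.15974124 0.04011002] ((0.46581530570983887, 0.1595282107591629), 0.03321492671966553)
```

View pics/w1.png

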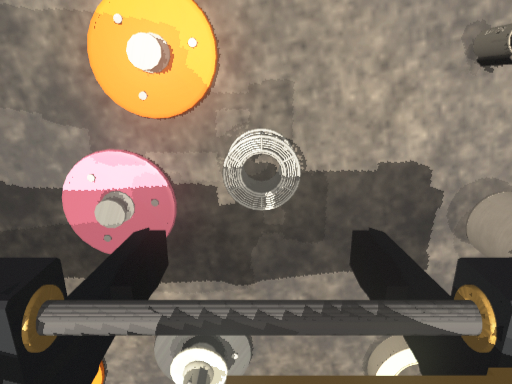

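The reel sits at (262,169) in the wrist view. The fit gives a 33.2 mm radius with its top at 40 mm, which matches the given size. I'll descend over it.

```bash
python3 -c "
from h import *
plan([.4656,.159,.021],np.radians(18.7),8)"
```

```text
[0.3, 18.5, -0.1, -0.0, -0.0, -0.0]
[0.3, 18.5, -0.1, -0.0, -0.0, -0.0]
[0.3, 18.5, -0.1, -0.0, -0.0, -0.0]
[0.3, 18.5, -0.1, -0.0, -0.0, -0.0]
[0.3, 18.5, -0.1, -0.0, -0.0, -0.0]
[0.3, 18.5, -0.1, -0.0, -0.0, -0.0]
[0.3, 18.5, -0.1, -0.0, -0.0, -0.0]
[0.3, 18.5, -0.1, -0.0, -0.0, -0.0]
```

Call:
apply_moves([
  [[2,0,-0.4,0,0,0],[0,21,0,0,0,0],[0,21,0,0,0,0],[0,21,0,0,0,0],[0,21,0,0,0,0],[0,21,0,0,0,0],[0,21,0,0,0,0],[0,15,0,0,0,0],[0,7,0,0,0,0],[0,0,0,0,0,0]],
])

```text
time: 2.95
tool_pos: [0.466, 0.1579, 0.0206]
tcp_rot: [0.698, -0.698, -0.114, 0.114]
ft_force: [0.1, 0.0, -0.0]
finger_gap: 0.0878
```

Call:
apply_moves([
  [[0,0,0,0,0,0],[0,0,0,0,0,0],[0,0,0,0,0,0],[0,0,0,0,0,0],[0,0,0,0,0,0],[0,0,0,0,0,0]],
], grip=55)

```text
time: 3.7
tool_pos: [0.4665, 0.1578, 0.0212]
tcp_rot: [0.698, -0.698, -0.114, 0.113]
ft_force: [-1.3, -0.1, 5.9]
finger_gap: 0.0656
```

```bash
python3 - <<'E'
from h import *
st(); snap('wrist','w2')
E
```

```text
t 3.7 p [0.4665 0.1578 0.0212] ang 18.5 down [ 0.001  0.    -1.   ] F [-1.3 -0.1  5.9] gap 0.0656 q [-0.57  0.65  0.19  2.07 -0.27  0.44  0.15]
```

View pics/w2.png

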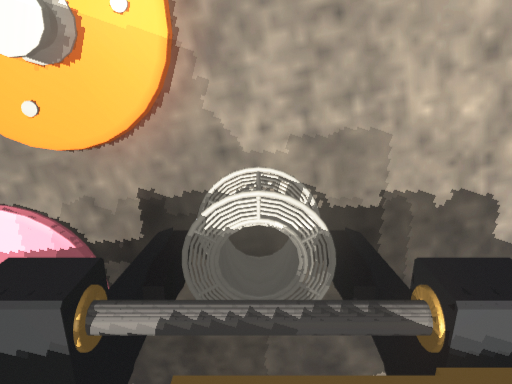

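Gripped at 65.6 mm, with the reel between the fingers at (259,250). I'll measure its offset in the tool frame, lift, and look at the rod.

```bash
cat >> h.py <<'E'
def fitc(P):
    from scipy.optimize import least_squares
    r=least_squares(lambda v:np.hypot(P[:,0]-v[0],P[:,1]-v[1])-v[2],[*P[:,:2].mean(0),.03],loss='soft_l1',f_scale=.001); return r.x
def reelfit(f):
    # outer/inner rim of the top annulus in tool frame now
    p,R=pose(); W=cloud(f); ok=(abs(W[...,2]-(p[2]+.019))<.005)
    L=(W-p)@R; ok&=(np.hypot(L[...,0],L[...,2])<.05)
    P=L[ok][:,[0,2]]; print(ok.sum(),'z',np.nanmean(W[ok][:,2]))
    rr,rad=cv2.minEnclosingCircle(P.astype(np.float32)); print('enclosing tool x,z',rr,rad)
    ang=np.arctan2(P[:,1]-rr[1],P[:,0]-rr[0]); r=np.hypot(P[:,0]-rr[0],P[:,1]-rr[1])
    out=[];inn=[]
    for b in range(36):
        m=np.where((ang>-np.pi+b*np.pi/18)&(ang<=-np.pi+(b+1)*np.pi/18))[0]
        if len(m)>3: out.append(P[m[r[m].argmax()]]); inn.append(P[m[r[m].argmin()]])
    print(len(out),'outer',fitc(np.array(out)).round(4),'inner',fitc(np.array(inn)).round(4))
E
python3 - <<'E'
from h import *
reelfit('w2')
E
```

```text
9676 z 0.040144795993758316
enclosing tool x,z (0.00019827857613563538, 0.010208943858742714) 0.0480409674346447
36 outer [0.0003 0.0045 0.0314] inner [0.0003 0.0025 0.0168]
```

Call:
apply_moves([
  [[0,-6,0,0,0,0],[0,-12,0,0,0,0],[0,-20,0,0,0,0],[0,-25,0,0,0,0],[0,-25,0,0,0,0],[0,-25,0,0,0,0],[0,-25,0,0,0,0],[0,-12,0,0,0,0],[0,0,0,0,0,0]],
])

```text
time: 4.88
tool_pos: [0.4664, 0.1579, 0.1714]
tcp_rot: [0.698, -0.698, -0.114, 0.113]
ft_force: [-0.1, -0.2, -1.4]
finger_gap: 0.0653
```

```bash
python3 - <<'E'
from h import *
st(); snap('wrist','w3'); snap('top','t3'); reelfit('w3')
p,R=pose()
plan([.4715,-.03,p[2]],np.radians(0),10)
E
```

```text
t 4.875 p [0.4664 0.1579 0.1714] ang 18.51 down [ 0.001  0.001 -1.   ] F [-0.1 -0.2 -1.4] gap 0.0653 q [-0.67  0.37  0.3   2.02 -0.16  0.77  0.06]
9735 z 0.19005031603694678
enclosing tool x,z (0.0011886022984981537, 0.010347094386816025) 0.04781145229935646
36 outer [0.0012 0.0046 0.0313] inner [0.0012 0.0025 0.0168]
[-5.4, 0.0, -18.0, 0.0, 0.032, -0.0]
[-4.8, 0.0, -18.1, 0.0, 0.032, -0.0]
[-4.2, 0.0, -18.3, 0.0, 0.032, -0.0]
[-3.6, 0.0, -18.4, 0.0, 0.032, -0.0]
[-3.0, 0.0, -18.5, 0.0, 0.032, -0.0]
[-2.4, 0.0, -18.6, 0.0, 0.032, -0.0]
[-1.8, 0.0, -18.7, 0.0, 0.032, -0.0]
[-1.2, 0.0, -18.7, 0.0, 0.032, -0.0]
[-0.6, 0.0, -18.8, 0.0, 0.032, -0.0]
[-0.0, 0.0, -18.8, 0.0, 0.032, -0.0]
```

View pics/w3.png

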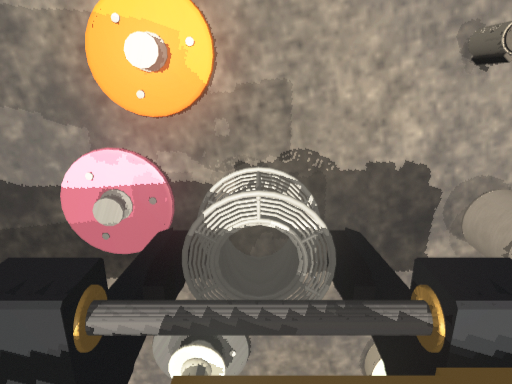

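Inner rim fit: bore radius 16.8 mm (17.25 expected), at tool z of about +2.5 mm and x of about 0. Next I pass over the rod so the wrist camera sees the rod and the held reel together.

```bash
python3 - <<'E'
from h import *
plan([.4715,-.165,.1714],np.radians(0),10)
E
```

```text
[-9.7, -0.1, -30.8, 0.0, 0.032, -0.0]
[-8.7, -0.1, -31.1, 0.0, 0.032, -0.0]
[-7.7, -0.1, -31.3, 0.0, 0.032, -0.0]
[-6.7, -0.1, -31.6, 0.0, 0.032, -0.0]
[-5.6, -0.1, -31.8, 0.0, 0.032, -0.0]
[-4.6, -0.1, -31.9, 0.0, 0.032, -0.0]
[-3.6, -0.1, -32.1, 0.0, 0.032, -0.0]
[-2.5, -0.1, -32.2, 0.0, 0.032, -0.0]
[-1.5, -0.1, -32.2, 0.0, 0.032, -0.0]
[-0.4, -0.1, -32.3, 0.0, 0.032, -0.0]
```

Call:
apply_moves([
  [[-9.7,0,-30.8,0,0.032,0],[-8.7,0,-31,0,0.032,0],[-7.7,0,-31.3,0,0.032,0],[-6.7,0,-31.6,0,0.032,0],[-5.6,0,-31.8,0,0.032,0],[-4.6,0,-32,0,0.032,0],[-3.6,0,-32,0,0.032,0],[-2.5,0,-32.2,0,0.032,0],[-1.5,0,-32.2,0,0.032,0],[-0.4,0,-32.3,0,0.032,0],[0,0,0,0,0,0],[0,0,0,0,0,0]],
])

```text
time: 6.48
tool_pos: [0.4719, -0.1641, 0.1699]
tcp_rot: [0.707, -0.707, -0.001, 0.002]
ft_force: [0.0, -0.1, -0.6]
finger_gap: 0.0658
```

```bash
python3 - <<'E'
from h import *
st(); snap('wrist','w4'); reelfit('w4')
W=cloud('w4'); m=W.reshape(-1,3); m=m[~np.isnan(m[:,0])]; m=m[np.hypot(m[:,0]-.4715,m[:,1]+.067)<.045]
for lo,hi in [(.032,.038),(.07,.08),(.08,.092),(.092,.11)]:
    k=m[(m[:,2]>lo)&(m[:,2]<hi)]
    if len(k)>4: print(lo,len(k),k.mean(0).round(4),cv2.minEnclosingCircle(k[:,:2].astype(np.float32)),cv2.minAreaRect(k[:,:2].astype(np.float32)))
im=cv2.imread('pics/w4.png'); p=bot.calibration('wrist'); q=p['camera_from_world']@np.array([.4715,-.067,.09,1]); u=int(p['fx']*q[0]/q[2]+p['cx']);v=int(p['fy']*q[1]/q[2]+p['cy']); print(u,v)
c=im[max(0,v-60):v+60,max(0,u-60):u+60]; cv2.imwrite('pics/w4c.png',cv2.resize(c,None,fx=5,fy=5,interpolation=cv2.INTER_CUBIC))
E
```

```text
t 6.475 p [ 0.4719 -0.1641  0.1699] ang 0.21 down [-0.002  0.001 -1.   ] F [ 0.  -0.1 -0.6] gap 0.0658 q [-0.12  0.41  0.46  2.01 -0.25  0.78  0.49]
9663 z 0.18888799965687025
enclosing tool x,z (0.0002550482749938965, 0.010132324881851673) 0.04797812178730965
36 outer [0.0002 0.0042 0.0315] inner [0.0001 0.0022 0.0169]
0.032 3203 [ 0.4726 -0.0666  0.0359] ((0.47282716631889343, -0.06557254493236542), 0.030059436336159706) ((0.472834974527359, -0.06574538350105286), (0.05902629718184471, 0.059177663177251816), 13.931106567382812)
0.07 550 [ 0.4733 -0.0657  0.0779] ((0.4729662835597992, -0.06655140966176987), 0.013965181075036526) ((0.4726974666118622, -0.06730754673480988), (0.02506995014846325, 0.02664446458220482), 79.03605651855469)
0.08 204 [ 0.4733 -0.0643  0.0876] ((0.47303301095962524, -0.0659090131521225), 0.009830638766288757) ((0.4733232855796814, -0.06351479887962341), (0.011742155067622662, 0.019960787147283554), 76.77161407470703)
0.092 812 [ 0.4727 -0.0663  0.0995] ((0.4727621078491211, -0.06585615873336792), 0.014720587059855461) ((0.47268974781036377, -0.06574783474206924), (0.02802993915975094, 0.015978164970874786), 76.97489929199219)
257 46
```

View pics/w4.png

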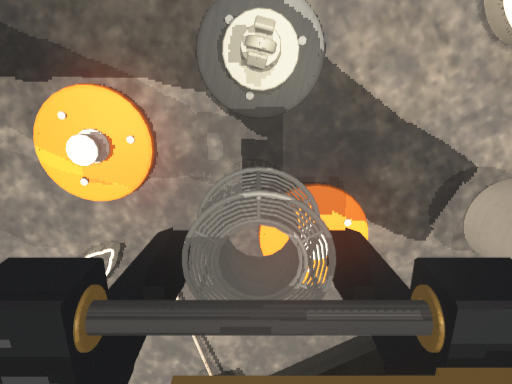

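View pics/w4c.png

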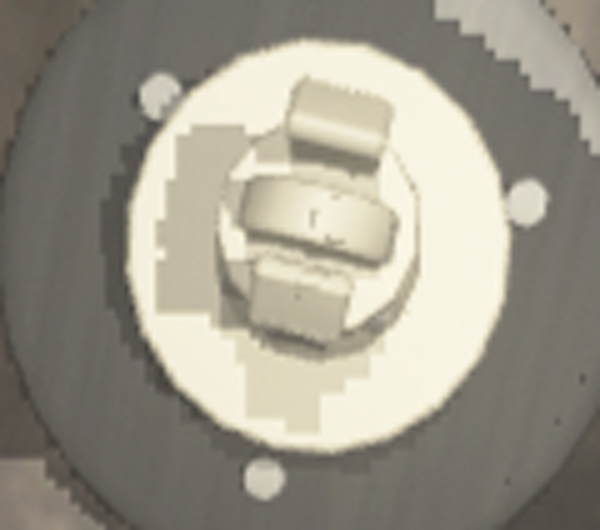

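The reel bore is at (259,250) and the rod head at (262,45) in the same picture. The rod axis measures (0.4728, -0.0660), and its y axis points about 77° in world. The seat radius fits at 30.06 mm, with its top at 0.036 m. I check the front rim of the reel and then go over the rod.

```bash
python3 - <<'E'
from h import *
p,R=pose()
for u,v in [(259,193),(183,250),(336,250),(258,225),(212,255),(305,255)]:
    w=ray('w4',u,v,p[2]+.0188); print(u,v,((w-p)@R*1000).round(1))
plan([.4727,-.0682,.1699],0,5)
E
```

```text
259 193 [  0.3 -18.8  33.6]
183 250 [-31.6 -18.7   8.3]
336 250 [ 32.7 -18.8   8.3]
258 225 [ -0.1 -18.8  19.7]
212 255 [-19.5 -18.8   6. ]
305 255 [ 19.8 -18.8   5.9]
[0.2, 0.0, 19.1, -0.0, 0.001, -0.0]
[0.2, 0.0, 19.1, -0.0, 0.001, -0.0]
[0.2, 0.0, 19.1, -0.0, 0.001, -0.0]
[0.2, 0.0, 19.1, -0.0, 0.001, -0.0]
[0.1, 0.0, 19.1, -0.0, 0.001, -0.0]
```

```bash
python3 - <<'E'
from h import *
im=cv2.imread('pics/w4.png')[160:310,170:350]; cv2.imwrite('pics/w4d.png',cv2.resize(im,None,fx=4,fy=4,interpolation=cv2.INTER_CUBIC))
p,R=pose();L=(cloud('w4')-p)@R
for v in range(186,300,4): print(v,(L[v,259]*1000).round(1), (L[v,222]*1000).round(1))
E
```

```text
186 [ 0.4 -7.  32.8] [-18.5  18.5  24.7]
190 [  0.3 -18.8  34.9] [-35.5 167.9 -27. ]
194 [  0.3 -18.4  33.1] [-35.7 168.5 -31.3]
198 [  0.3 -19.6  31.8] [-18.8  19.7  17.8]
202 [  0.3 -20.   30.2] [-14.4 -19.9  30.2]
206 [  0.3 -17.6  27.6] [-18.9  18.5  13.8]
210 [  0.3 -19.1  26.5] [-14.6 -18.7  26.3]
214 [  0.3 -19.2  24.8] [-14.7 -18.9  24.7]
218 [  0.3 -19.2  23. ] [-14.8 -18.1  22.6]
222 [  0.3 -18.6  21. ] [-17.2   2.   12. ]
226 [  0.6 168.4 -65.5] [-14.8 -19.1  19.5]
230 [  0.6 162.5 -67.2] [-14.9 -18.7  17.5]
234 [  0.6 160.3 -70.5] [-14.9 -19.1  15.9]
238 [  0.6 160.3 -74.9] [-14.9 -19.8  14.4]
242 [  0.6 161.9 -80.1] [-15.3 -16.9  11.1]
246 [  0.6 169.5 -88.6] [-15.5 -15.6   8.5]
250 [  0.6 168.3 -92.6] [-16.9  -4.8   0.8]
254 [  0.6 169.5 -97.9] [-16.8  -6.5  -0.4]
258 [  0.4  16.8 -15.7] [-16.6  -8.9  -1.1]
262 [  0.4  12.1 -15.4] [-16.4 -10.3  -2.3]
266 [  0.4   8.2 -15.5] [-16.2 -12.6  -3. ]
270 [  0.4   4.8 -15.7] [-16.2 -13.4  -4.5]
274 [  0.4   1.9 -16.2] [-15.9 -16.7  -4.5]
278 [  0.3  -2.7 -15.5] [-15.9 -17.3  -6.2]
282 [  0.3  -5.2 -16.2] [-15.9 -17.5  -8. ]
286 [  0.3  -8.7 -16. ] [-15.7 -19.8  -8.5]
290 [  0.3 -12.8 -15.4] [-15.8 -19.6 -10.6]
294 [  0.3 -16.3 -15. ] [-15.8 -19.5 -12.7]
298 [  0.3 -17.3 -16.4] [-16.  -18.8 -15.3]
```

View pics/w4d.png

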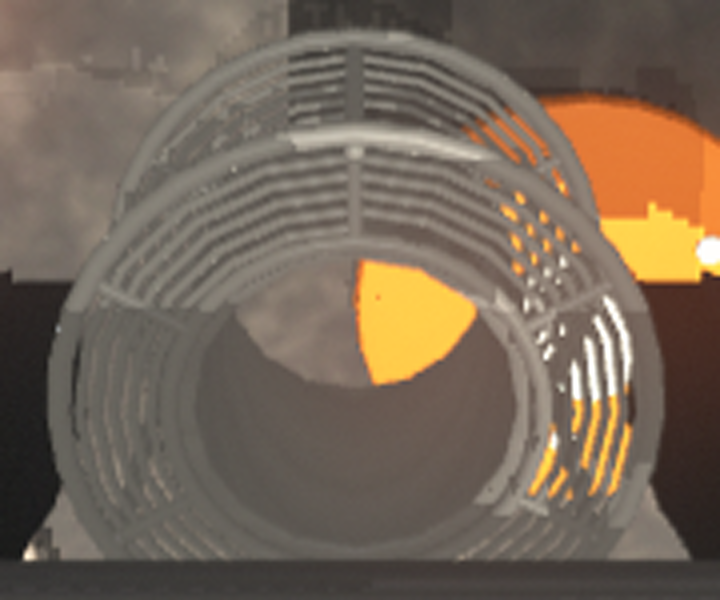

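The rims agree: bore front at +20 and bore back at −15.7, so the centre is about +2.1. The outer front edge at +34.9 gives about +1.9. I take +2.1 and move over the rod.

Call:
apply_moves([
  [[0,0,15,0,0.001,0],[0.3,0,20,0,0.001,0],[0,0,20,0,0.001,0],[0.3,0,20,0,0.001,0],[0,3,14,0,0,0],[0,10,7,0,0,0],[0,15,0,0,0,0],[0,10,0,0,0,0],[0,0,0,0,0,0],[0,0,0,0,0,0]],
])

```text
time: 7.78
tool_pos: [0.473, -0.0695, 0.1328]
tcp_rot: [-0.707, 0.707, -0.001, 0.001]
ft_force: [1.0, -0.2, -1.2]
finger_gap: 0.0655
```

```bash
python3 - <<'E'
from h import *
st(); snap('wrist','w5'); snap('scene','s5')
im=cv2.imread('pics/w5.png')[160:310,170:350]; cv2.imwrite('pics/w5d.png',cv2.resize(im,None,fx=4,fy=4,interpolation=cv2.INTER_CUBIC))
im=cv2.imread('pics/s5.png')[130:270,240:420]; cv2.imwrite('pics/s5d.png',cv2.resize(im,None,fx=4,fy=4,interpolation=cv2.INTER_CUBIC))
p,R=pose();W=cloud('w5');m=W[180:300,190:330].reshape(-1,3);m=m[(m[:,2]>.08)&(m[:,2]<.108)]
L=((m-p)@R*1000); L=L[np.hypot(L[:,0],L[:,2]-2)<17]; print(len(L),L.mean(0).round(1),cv2.minAreaRect(L[:,[0,2]].astype(np.float32)))
E
```

```text
t 7.775 p [ 0.473  -0.0695  0.1328] ang -0.11 down [ 0. -0. -1.] F [ 1.  -0.2 -1.2] gap 0.0655 q [-0.29  0.43  0.42  2.09 -0.28  0.67  0.31]
212 [-1.3 32.7 -1.3] ((-0.43110179901123047, 3.885791778564453), (28.220439910888672, 11.921113967895508), 76.8701171875)
```

View pics/w5d.png

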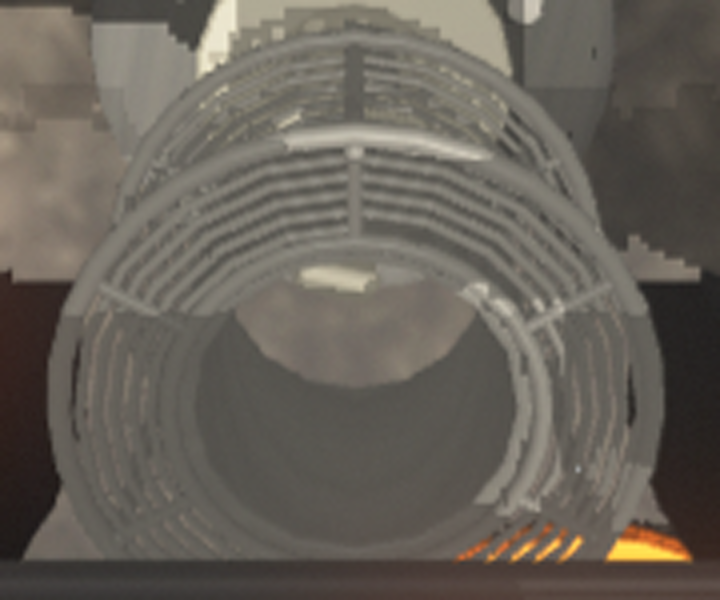

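View pics/s5d.png

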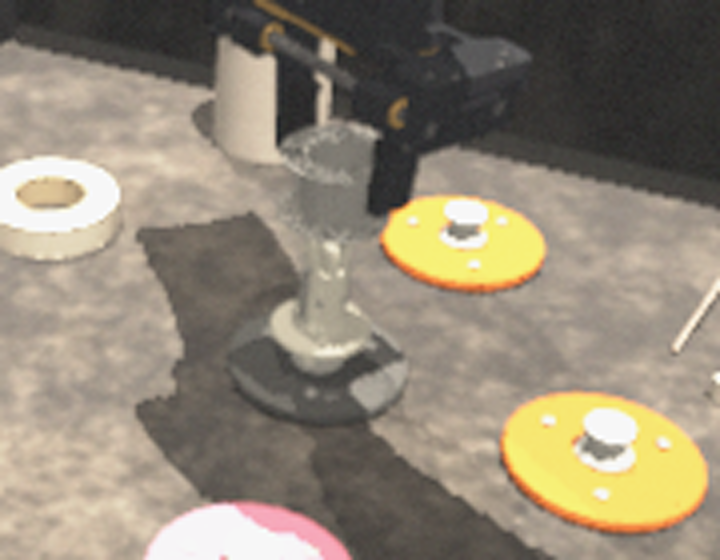

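Through the wires the rod head shows at tool (x −0.4, z 3.9), against the reel centre at (0.3, 2.1). That agrees with the world numbers. I'll correct by (−0.6, +1.6) and descend slowly.

Call:
apply_moves([
  [[-0.6,0,1.6,0,0,0],[0,0,0,0,0,0],[0,6,0,0,0,0],[0,6,0,0,0,0],[0,6,0,0,0,0],[0,6,0,0,0,0],[0,6,0,0,0,0],[0,0,0,0,0,0]],
])

```text
time: 8.88
tool_pos: [0.4719, -0.0673, 0.1022]
tcp_rot: [-0.707, 0.707, -0.001, 0.0]
ft_force: [0.3, -0.5, -1.1]
finger_gap: 0.0656
```

```bash
python3 - <<'E'
from h import *
st()
E
```

```text
t 8.875 p [ 0.4719 -0.0673  0.1022] ang -0.06 down [-0.001 -0.    -1.   ] F [ 0.3 -0.5 -1.1] gap 0.0656 q [-0.26  0.49  0.38  2.1  -0.31  0.61  0.34]
```

Call:
apply_moves([
  [[0.4,5,-0.4,0,0,0],[0,6,0,0,0,0],[0,6,0,0,0,0],[0,6,0,0,0,0],[0,6,0,0,0,0],[0,5,0,0,0,0],[0,0,0,0,0,0]],
])

```text
time: 9.75
tool_pos: [0.4725, -0.0677, 0.0684]
tcp_rot: [-0.707, 0.707, -0.001, 0.0]
ft_force: [0.1, 0.4, -1.9]
finger_gap: 0.0658
```

```bash
python3 - <<'E'
from h import *
st()
E
```

```text
t 9.75 p [ 0.4725 -0.0677  0.0684] ang -0.06 down [-0.001 -0.    -1.   ] F [ 0.1  0.4 -1.9] gap 0.0658 q [-0.23  0.55  0.34  2.11 -0.35  0.53  0.37]
```

Call:
apply_moves([
  [[0,3,0,0,0,0],[0,3,0,0,0,0],[0,2,0,0,0,0],[0,2,0,0,0,0],[0,0,0,0,0,0]],
])

```text
time: 10.38
tool_pos: [0.4726, -0.0677, 0.0586]
tcp_rot: [0.707, -0.707, 0.0, -0.0]
ft_force: [0.1, -0.4, -0.5]
finger_gap: 0.0656
```

```bash
python3 - <<'E'
from h import *
st()
E
```

```text
t 10.375 p [ 0.4726 -0.0677  0.0586] ang -0.06 down [-0.  0. -1.] F [ 0.1 -0.4 -0.5] gap 0.0656 q [-0.21  0.57  0.33  2.11 -0.36  0.51  0.38]
```

Call:
apply_moves([
  [[0,1,0,0,0,0],[0,1,0,0,0,0],[0,0.5,0,0,0,0],[0,0,0,0,0,0]],
])

```text
time: 10.88
tool_pos: [0.4727, -0.0677, 0.0562]
tcp_rot: [-0.707, 0.707, -0.0, 0.0]
ft_force: [-0.9, -0.3, -0.5]
finger_gap: 0.0656
```

```bash
python3 - <<'E'
from h import *
st(); snap('scene','s6')
im=cv2.imread('pics/s6.png')[130:270,240:420]; cv2.imwrite('pics/s6d.png',cv2.resize(im,None,fx=4,fy=4,interpolation=cv2.INTER_CUBIC))
E
```

```text
t 10.875 p [ 0.4727 -0.0677  0.0562] ang -0.05 down [ 0. -0. -1.] F [-0.9 -0.3 -0.5] gap 0.0656 q [-0.21  0.58  0.32  2.11 -0.37  0.51  0.39]
```

View pics/s6d.png

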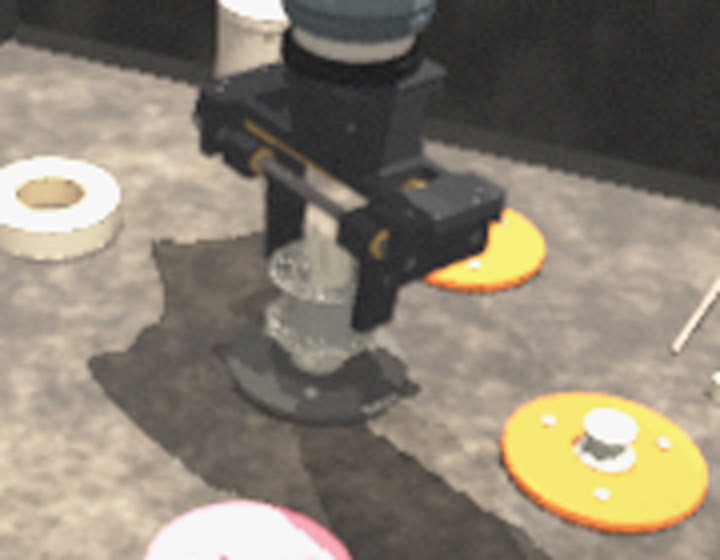

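Call:
apply_moves([
  [[0,0.8,0,0,0,0],[0,0,0,0,0,0]],
])

```text
time: 11.18
tool_pos: [0.4728, -0.0678, 0.0561]
tcp_rot: [0.707, -0.707, 0.0, -0.0]
ft_force: [-3.4, 1.3, 10.7]
finger_gap: 0.0657
```

Call:
apply_moves([
  [[0,0,0,0,0,0],[0,0,0,0,0,0],[0,0,0,0,0,0],[0,-10,0,0,0,0],[0,-20,0,0,0,0],[0,-20,0,0,0,0],[0,-20,0,0,0,0],[0,-15,0,0,0,0],[0,-10,0,0,0,0],[0,0,-30,0,0,0],[0,0,-40,0,0,0],[0,0,-20,0,0,0],[0,0,0,0,0,0],[0,0,0,0,0,0]],
], grip=88)

```text
time: 12.92
tool_pos: [0.4725, -0.1565, 0.1502]
tcp_rot: [0.707, -0.707, 0.0, 0.0]
ft_force: [0.1, -0.0, -0.2]
finger_gap: 0.0876
```

```bash
python3 - <<'E'
from h import *
st(); snap('wrist','w7'); snap('scene','s7')
W=cloud('w7'); m=W.reshape(-1,3); m=m[~np.isnan(m[:,0])]; m=m[np.hypot(m[:,0]-.4727,m[:,1]+.066)<.045]
for lo,hi in [(.032,.038),(.07,.08),(.08,.092),(.092,.11)]:
    k=m[(m[:,2]>lo)&(m[:,2]<hi)]
    if len(k)>4: print(lo,len(k),k.mean(0).round(4),cv2.minEnclosingCircle(k[:,:2].astype(np.float32)),cv2.minAreaRect(k[:,:2].astype(np.float32)))
im=cv2.imread('pics/w7.png'); p=bot.calibration('wrist'); q=p['camera_from_world']@np.array([.4727,-.066,.09,1]); u=int(p['fx']*q[0]/q[2]+p['cx']);v=int(p['fy']*q[1]/q[2]+p['cy']); print(u,v)
c=im[max(0,v-60):v+60,max(0,u-60):u+60]; a=cv2.resize(c,None,fx=4,fy=4,interpolation=cv2.INTER_CUBIC)
b=cv2.resize(cv2.imread('pics/s7.png')[165:245,280:360],(320,320),interpolation=cv2.INTER_CUBIC)
o=np.zeros((480,800,3),np.uint8);o[:a.shape[0],:a.shape[1]]=a;o[:320,480:]=b;cv2.imwrite('pics/w7c.png',o)
E
```

```text
t 12.925 p [ 0.4725 -0.1565  0.1502] ang -0.0 down [-0.001  0.001 -1.   ] F [ 0.1 -0.  -0.2] gap 0.0876 q [-0.12  0.44  0.44  2.03 -0.27  0.74  0.49]
0.032 826 [ 0.4748 -0.0682  0.0366] ((0.4730738401412964, -0.06557387113571167), 0.033002108335494995) ((0.47378483414649963, -0.06540856510400772), (0.06332743167877197, 0.06450178474187851), 69.39065551757812)
0.07 6186 [ 0.4728 -0.0651  0.0754] ((0.4730536639690399, -0.06568139046430588), 0.0329815074801445) ((0.47309720516204834, -0.06670206785202026), (0.0656135305762291, 0.06342535465955734), 0.7013602256774902)
0.08 201 [ 0.4731 -0.0643  0.0878] ((0.47267261147499084, -0.06586810201406479), 0.01016019657254219) ((0.47326624393463135, -0.06351503729820251), (0.011708088219165802, 0.019815249368548393), 76.47367095947266)
0.092 951 [ 0.4728 -0.0659  0.0996] ((0.4729916751384735, -0.06582020968198776), 0.01474553719162941) ((0.4729359447956085, -0.06570778042078018), (0.028260109946131706, 0.015824472531676292), 76.62735748291016)
258 54
```

View pics/w7c.png

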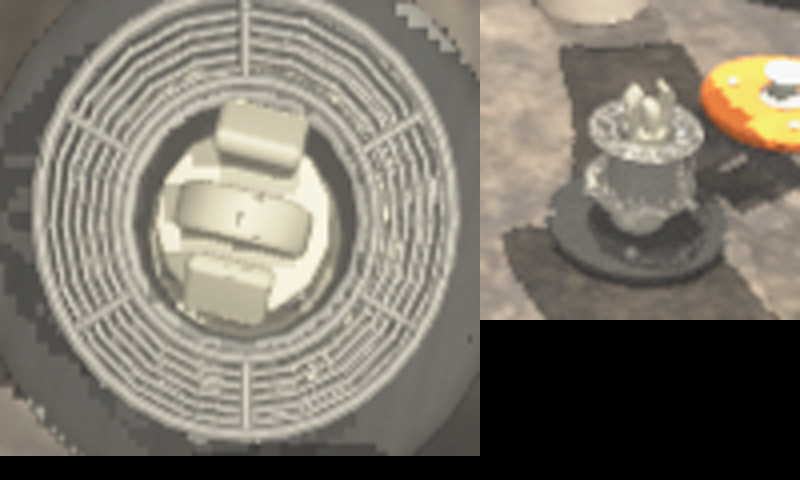

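The reel is seated: its top is at 0.0754 m and its centre (0.4731, −0.0657) matches the rod axis. The rod's y axis is at 76.6°. Next I turn the jaws to that angle and move over the rod.

```bash
python3 - <<'E'
from h import *
plan([.4729,-.0658,.14],np.radians(76.6),12)
E
```

```text
[0.0, 0.9, 7.5, -0.0, -0.111, 0.0]
[0.9, 0.9, 7.5, -0.0, -0.111, 0.0]
[1.7, 0.9, 7.3, -0.0, -0.111, 0.0]
[2.5, 0.9, 7.1, -0.0, -0.111, 0.0]
[3.3, 0.9, 6.8, -0.0, -0.111, 0.0]
[4.0, 0.9, 6.4, -0.0, -0.111, 0.0]
[4.7, 0.9, 5.9, -0.0, -0.111, 0.0]
[5.3, 0.9, 5.3, -0.0, -0.111, 0.0]
[5.9, 0.9, 4.7, -0.0, -0.111, 0.0]
[6.4, 0.9, 4.0, -0.0, -0.111, 0.0]
[6.8, 0.9, 3.3, -0.0, -0.111, 0.0]
[7.1, 0.9, 2.5, -0.0, -0.111, 0.0]
```

Call:
apply_moves([
  [[0,1,7.5,0,-0.111,0],[0.9,1,7.5,0,-0.111,0],[1.7,1,7.3,0,-0.111,0],[2.5,1,7,0,-0.111,0],[3.3,1,6.8,0,-0.111,0],[4,1,6.4,0,-0.111,0],[4.7,1,5.9,0,-0.111,0],[5.3,1,5.3,0,-0.111,0],[5.9,1,4.7,0,-0.111,0],[6.4,1,4,0,-0.111,0],[6.8,0,3.3,0,-0.111,0],[7,0,2.5,0,-0.111,0],[0,0,0,0,0,0],[0,0,0,0,0,0]],
], grip=60)

```text
time: 14.78
tool_pos: [0.4734, -0.0674, 0.1404]
tcp_rot: [-0.557, 0.557, 0.436, -0.436]
ft_force: [-0.2, -1.0, -0.7]
finger_gap: 0.0602
```

```bash
cat > m.py <<'E'
from h import *
import sys
f=sys.argv[1]
st(); snap('wrist',f)
p,R=pose();W=cloud(f);m=W.reshape(-1,3);m=m[(m[:,2]>.092)&(m[:,2]<.108)&(np.hypot(m[:,0]-.4729,m[:,1]+.066)<.025)]
L=((m-p)@R*1000); print(len(L),L.mean(0).round(1),cv2.minAreaRect(L[:,[0,2]].astype(np.float32)),cv2.minAreaRect(m[:,:2].astype(np.float32)))
for a in [76,76.6,77]: pass
plan([.4729,-.0658,p[2]],np.radians(76.6),1)
E
python3 m.py w8
```

```text
t 14.775 p [ 0.4734 -0.0674  0.1404] ang 76.17 down [ 0. -0. -1.] F [-0.2 -1.  -0.7] gap 0.0602 q [-0.03  0.4   0.09  2.07 -0.06  0.68  1.43]
766 [ 1.7 41.1  2. ] ((1.4462862014770508, 1.23466157913208), (27.714473724365234, 16.055614471435547), 0.36919569969177246) ((0.47249308228492737, -0.06586036086082458), (0.027714526280760765, 0.016055656597018242), 76.54671478271484)
[1.6, -0.0, 0.9, -0.0, -0.007, -0.0]
```

View pics/w8.png

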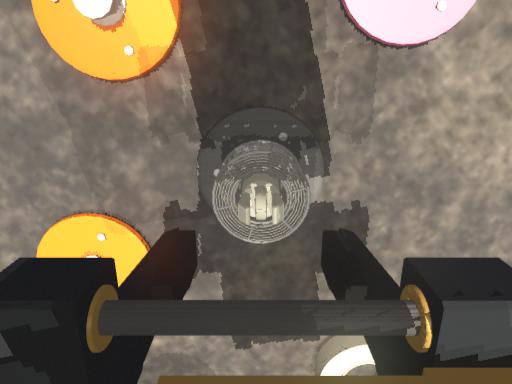

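The rod's head is at (263,203), centred between the jaws. Its centre in the tool frame is (1.5, 1.2), and the angle is off by 0.4°. I'll correct that and descend to TCP z of about 0.078, 2.5 mm over the reel top.

Call:
apply_moves([
  [[1.5,0,1,0,-0.007,0],[0,8,0,0,0,0],[0,12,0,0,0,0],[0,12,0,0,0,0],[0,12,0,0,0,0],[0,10,0,0,0,0],[0,4,0,0,0,0],[0,0,0,0,0,0],[0,0,0,0,0,0]],
])

```text
time: 15.95
tool_pos: [0.4731, -0.0659, 0.0827]
tcp_rot: [-0.554, 0.555, 0.439, -0.438]
ft_force: [0.1, 0.6, -0.3]
finger_gap: 0.0599
```

```bash
python3 m.py w9
```

```text
t 15.95 p [ 0.4731 -0.0659  0.0827] ang 76.66 down [ 0.001 -0.    -1.   ] F [ 0.1  0.6 -0.3] gap 0.0599 q [-0.02  0.5   0.08  2.09 -0.07  0.55  1.45]
1441 [  0.2 -16.5   1.9] ((0.1443920135498047, 0.8122115135192871), (15.441262245178223, 28.1705379486084), 89.10879516601562) ((0.47234177589416504, -0.06554372608661652), (0.02817060798406601, 0.015442296862602234), 75.77064514160156)
[0.0, -0.0, 0.2, 0.001, 0.001, 0.0]
```

View pics/w9.png

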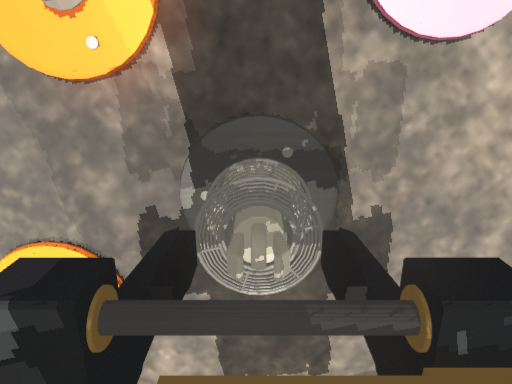

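The rod is centred between the jaws, within 0.2 mm along the jaws. Last 4.5 mm down, then pinch.

Call:
apply_moves([
  [[0,3,0.4,0,0,0],[0,1.5,0,0,0,0],[0,0,0,0,0,0]],
])

```text
time: 16.38
tool_pos: [0.4723, -0.0658, 0.0778]
tcp_rot: [0.555, -0.555, -0.438, 0.439]
ft_force: [-0.3, -0.6, 0.3]
finger_gap: 0.0602
```

Call:
apply_moves([
  [[0,0,0,0,0,0],[0,0,0,0,0,0],[0,0,0,0,0,0],[0,0,0,0,0,0],[0,0,0,0,0,0],[0,0,0,0,0,0],[0,0,0,0,0,0],[0,0,0,0,0,0]],
], grip=0)

```text
time: 17.38
tool_pos: [0.4725, -0.0658, 0.0783]
tcp_rot: [-0.555, 0.555, 0.439, -0.438]
ft_force: [-0.6, -0.2, 4.8]
finger_gap: 0.0162
```

```bash
python3 - <<'E'
from h import *
st(); snap('wrist','w10')
E
```

```text
t 17.375 p [ 0.4725 -0.0658  0.0783] ang 76.66 down [ 0. -0. -1.] F [-0.6 -0.2  4.8] gap 0.0162 q [-0.02  0.51  0.08  2.1  -0.07  0.54  1.45]
```

View pics/w10.png

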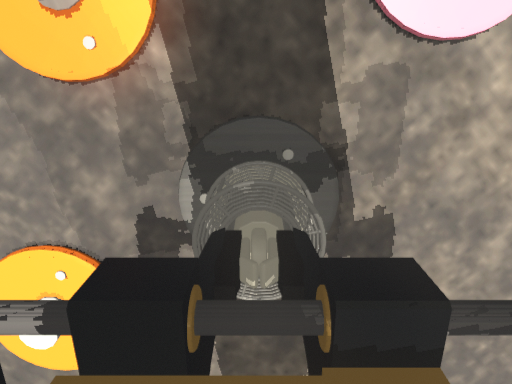

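The gap is 16.2 mm, so the catches are fully pinched. I'll start the lift gently.

Call:
apply_moves([
  [[0,-1,0,0,0,0],[0,-2,0,0,0,0],[0,-3,0,0,0,0],[0,-4,0,0,0,0],[0,0,0,0,0,0]],
])

```text
time: 18.05
tool_pos: [0.4727, -0.0658, 0.0883]
tcp_rot: [-0.554, 0.555, 0.439, -0.438]
ft_force: [1.1, 0.6, -3.7]
finger_gap: 0.0165
```

```bash
python3 - <<'E'
from h import *
st(); snap('scene','s11')
im=cv2.imread('pics/s11.png')[130:270,240:420]; cv2.imwrite('pics/s11d.png',cv2.resize(im,None,fx=4,fy=4,interpolation=cv2.INTER_CUBIC))
E
```

```text
t 18.05 p [ 0.4727 -0.0658  0.0883] ang 76.66 down [ 0.001 -0.    -1.   ] F [ 1.1  0.6 -3.7] gap 0.0165 q [-0.02  0.49  0.08  2.09 -0.07  0.56  1.45]
```

View pics/s11d.png

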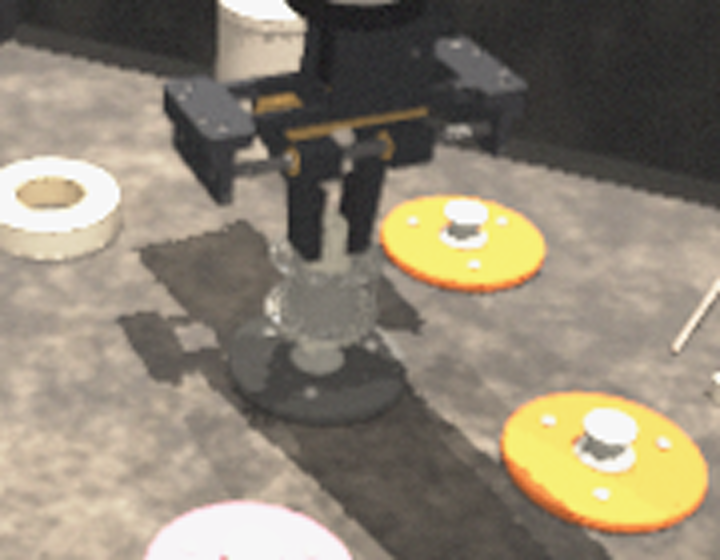

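The load reads 3.7 N, close to the weight of rod plus reel, so it is free. I continue straight up.

Call:
apply_moves([
  [[0,-5,0,0,0,0],[0,-8,0,0,0,0],[0,-11,0,0,0,0],[0,-13,0,0,0,0],[0,-13,0,0,0,0],[0,-13,0,0,0,0],[0,-13,0,0,0,0],[0,-13,0,0,0,0],[0,-13,0,0,0,0],[0,-13,0,0,0,0],[0,-11,0,0,0,0],[0,-7,0,0,0,0],[0,-3,0,0,0,0],[0,0,0,0,0,0],[0,0,0,0,0,0],[0,0,0,0,0,0],[0,0,0,0,0,0],[0,0,0,0,0,0]],
])

```text
time: 20.35
tool_pos: [0.4724, -0.0657, 0.2239]
tcp_rot: [0.555, -0.555, -0.439, 0.439]
ft_force: [0.4, 0.0, -3.2]
finger_gap: 0.0164
```

```bash
python3 - <<'E'
from h import *
st(); print(abs(bot.read_state()['dq']).max()); snap('scene','s12'); snap('wrist','w12')
W=cloud('s12'); p,_=pose()
a=cv2.resize(cv2.imread('pics/s12.png')[60:260,230:430],(600,600),interpolation=cv2.INTER_CUBIC); cv2.imwrite('pics/s12d.png',a)
m=W.reshape(-1,3);m=m[(np.hypot(m[:,0]-.4725,m[:,1]+.066)<.036)]
for lo in np.arange(0,.24,.01):
    k=m[(m[:,2]>lo)&(m[:,2]<lo+.01)]; 
    if len(k): print(round(lo,3),len(k),k.mean(0).round(4))
E
```

```text
t 20.35 p [ 0.4724 -0.0657  0.2239] ang 76.67 down [-0. -0. -1.] F [ 0.4  0.  -3.2] gap 0.0164 q [-0.05  0.26  0.11  2.   -0.04  0.88  1.42]
0.0012009245504574204
0.0 235 [ 0.4685 -0.0616  0.0088]
0.01 108 [ 0.4664 -0.0627  0.0119]
0.02 79 [ 0.4704 -0.0652  0.0278]
0.03 5 [ 0.4681 -0.0637  0.0308]
0.16 23 [ 0.465  -0.0529  0.1661]
0.17 48 [ 0.4572 -0.0549  0.1772]
0.18 208 [ 0.4617 -0.0578  0.1831]
0.19 87 [ 0.4608 -0.0564  0.195 ]
0.2 95 [ 0.4612 -0.0567  0.2047]
0.21 183 [ 0.4632 -0.0594  0.2179]
0.22 91 [ 0.4632 -0.0625  0.2245]
0.23 112 [ 0.4664 -0.0629  0.2351]
```

View pics/s12d.png

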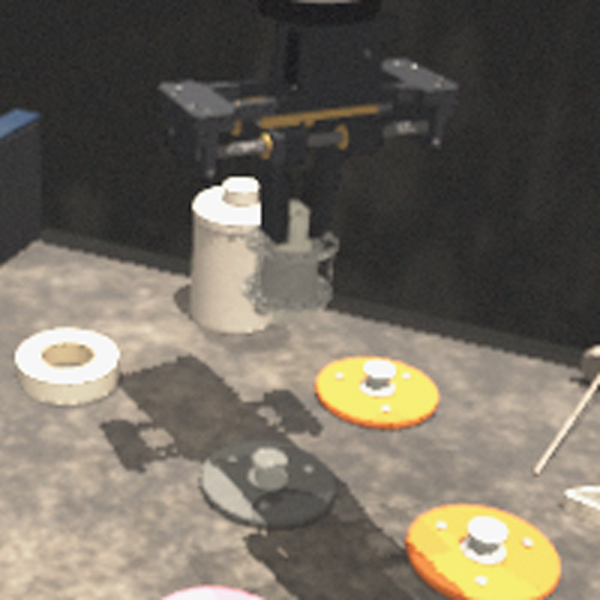

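View pics/w12.png

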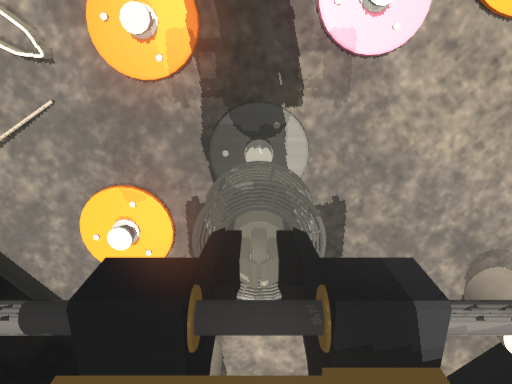

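The rod and reel hang upright below the jaws, and the stand's bare post is visible at (258,152) in the wrist view. The seat is at about 0.18 m and the reel top at about 0.22 m, which matches a 145 mm lift. Nothing is moving, so I hand in.

```bash
python3 - <<'E'
from h import *
print(bot.finish_job()); st()
E
```

```text
the job is handed in; nothing more can be done
None
the job is handed in; nothing more can be done
```

The loaded rod is held about 14.5 cm above its locked position, with the reel on its seat and the catches pinched. I handed the job in at about 20.5 s.

I gripped the reel by its rim, slid it down over the locked rod and released it. Its top then measured 0.0754 m (0.075 expected), with its centre within 1 mm of the rod axis. I then turned the jaws to the rod's y axis, pinched both catches and lifted straight up.

**Last checks:**
- **Grip:** the finger gap was 16.4 mm, slightly under the 17 mm given for fully pinched.
- **Load:** the vertical force was 3.2 N, about the weight of rod plus reel.
- **Pose:** the tool pointed straight down and the joints were still (under 0.002 rad/s).
- **Pictures:** they show the stand's bare post below, the reel still on the rod, and the neighbouring objects in view where they stood.

**Disagreements:** early camera estimates of the reel and rod positions differed by about 2 mm between views. I settled these with close wrist views before inserting. The state reading I asked for after hand-in was refused, so I have no numbers for the final second.

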